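# Pump up the vacuum tile holder

## Task

Set the vacuum on the tile holder: with the fingertips push its yellow vent tab away from you until it is fully shut, then press the black plunger all the way down and let it rise right up again, over and over, until the red indicator pin has come fully out of its brass collar and rises no more. Only push and press: lift nothing, do not touch the red pin or the glazed tile on the rubber pad, and leave the things around undisturbed. Finish clear of everything, with the plunger back up.

Things in the scene. Friction and masses are not known exactly. Their poses are not given: they have to be found in the camera images.
- holder: fixed vacuum tile holder: steel base 130 x 270 x 10 mm, grey pump block (84 x 148 mm, top 55 mm above the bench) on its left, round rubber pad (60 mm across, top at 30 mm) at its right end. Origin on the bench, x away from the robot across it, y left along it, z up. In this frame (mm): plunger (0, 85), red pin (20, 38), open vent tab (-14, -5), pad centre (0, -90)
- plunger_top (a point): centre of the top of the black mushroom knob of the plunger, 38 mm across; 105 mm above the bench when up, 87 mm when fully down; moves with the plunger
- plunger (a joint): travel of the plunger in m: 0 = up, 0.018 = fully down; its spring pushes back with 4 N at the top and 8 N at the bottom and returns it when let go. The ratchet takes a new bite only if the plunger is let up to within 1 mm of the top
- vent_face (a point): centre of the robot-side face of the upright yellow vent tab (24 mm wide along the holder's y, 8 mm thick, its top 82 mm above the bench, this point 73 mm; below it a flat steel slide reaches 13 mm out to the front at 60 mm height); moves with the tab
- vent (a joint): travel of the vent slide in m: about 0 = open, 0.012 = fully shut; pushed along the holder's +x, it takes about 3 N and stays where it is left. While it is open the plunger is locked (gives only 2 to 5 mm)
- pin_top (a point): centre of the top of the red indicator pin, 9 mm across, in a brass collar behind and to the right of the plunger; 61 mm above the bench when fully in (a little above the collar), 81 mm when fully out
- pin (a joint): height of the red pin in m: 0 = in, 0.020 = fully out. With the vent shut each full stroke lifts it, by 4 mm as a rule (the first may give 2 to 6 mm); it stays up between strokes. Two to five full strokes are needed according to where it starts; further strokes do nothing
- tile_center (a point): centre of the loose brown-glazed test tile, 62 x 38 x 8 mm, lying flat on the rubber pad; not to be touched
- stopper: loose black rubber stopper 44 x 44 x 50 mm, a bystander; origin under its centre
- cup: loose terracotta test cup 62 mm across, 53 mm high, a bystander; origin under its centre
- clay: loose lump of brown clay 52 x 74 x 40 mm, a bystander; origin under its centre
- sprig: loose white plaster sprig mould 40 x 50 x 26 mm, a bystander; origin under its centre
Not all that is in view belongs to the job. Of the things that look like the part that bears tile_center, the smaller one is meant.

How it is judged:
By the outcome, as a careful person would: the job done as asked, in the order asked, and still so for the second after the job is handed in, with the robot touching nothing.
It also fails if it takes over 51 s, if anything falls off the work surface, if the arm or the gripper's body presses on something with over 40 N, if the wrist force passes 120 N, or if a joint passes its speed limit or range.

## Robot

A 6-joint arm with a two-finger parallel gripper is mounted at the origin on a cart in front of the work surface, level with it; the furniture and walls round the work are solid. World frame = base frame: x ahead of the robot, y to its left, z up, the work surface at z = 0. Lengths are in m, angles in rad, forces in N, time in s.
With the tool pointing down it reaches from about 0.325 to 0.9 m from the base axis. Payload 6.1 kg.
Tool frame: the origin (TCP) lies at the very end of the fingers, on their centre line; the grasp point (between the pads) lies 19 mm behind it; z points along the fingers, x is the direction in which the jaws open and shut, and the axes are right-handed (so a half turn about z gives the same grasp; the last joint's range is limited). The gripper opens to 85 mm and grips with 20 to 120 N. Pads are 22 mm wide; open, the fingers measure 114 mm over their backs; the gripper's body (76 mm by 85 mm) begins 54 mm behind the grasp point. The pads swing forward as they close: fully open they stand 13 mm farther back than shut.
Start: joints at [1.078, 0.22, 1.526, -0, 1.395, -0.126], TCP at [0.224, 0.583, 0.231] pointing down, gripper open.
Joint ranges: [-2.98, 2.98], [-0.91, 2.08], [0.09, 2.57], [-1.24, 4.39], [0.2, 2.65], [-2.68, 2.68]. Speed limits (rad/s): [2.57, 2.57, 3.01, 3.14, 3.14, 3.14].

## Interface

Orientations are given as a 3x3 rotation matrix whose columns are the frame's x, y, z axes.
In Python, from plant import r, kinematics, snapshot, finish_job gives the robot as it stands. The module is installed in compiled form; this text tells all that it offers. Calls block until the motion is done:
- r.goto(position, orientation): joint-space move of the TCP to a pose.
- r.movel(position, ori=None, rate=0.15, guard=None): straight line of the TCP; ori=None keeps the orientation; rate is the mean speed in m/s. With guard (N) it stops when the force on the tool has changed by that much, and returns True; else False.
- r.movej(angles): joint-space move.
- r.set_gripper(opening, effort=None): opening from 0.0 (shut) to 1.0 (fully open); effort is the grip in N (None keeps the last); returns when the fingers have stopped.
- r.dwell(seconds).
- kinematics.solve_ik(position, orientation): joint angles nearest the present ones, or None.
- snapshot(name): name is "scene" or "side" or "wrist"; returns a dict with "img" (400x640x3 uint8, red, green, blue), "intrinsics" (3x3 intrinsics, pixels), "R" (3x3) and "t" (3): a world point X has camera coordinates R X + t; the wrist camera has in their place "mount" (4x4, takes a point from camera to tool coordinates, whose origin is the TCP and whose axes are the tool frame's). Camera axes: x right, y down, z forward; pixel columns grow to the right and rows downward; lengths in m; the calibration is good to about 2 mm. A picture is of the moment at which its call begins: read the wrist's pose just before it. There is no depth.
A pose or a line that the arm cannot do raises r.PlanningError and nothing moves.
- finish_job(): hands the job in, once; it reports no verdict.
Readings, each from a call of its own:
- r.get_t(): time.
- r.get_joint_positions(): joint angles.
- r.get_joint_velocities(): joint speeds.
- r.get_joint_torque(): joint torques, N m.
- r.get_ee_pos(): TCP position.
- r.get_orientation(): TCP orientation.
- r.get_force(): force on the tool from outside, world axes, zero at the start.
- r.get_ft_torque(): the same for the moment, N m.
- r.get_gripper_width(): opening from 0.0 (shut) to 1.0 (fully open).
Only numpy, scipy, OpenCV 4.12 (cv2) and the standard library are available. Lean on these libraries where they do the work, as an engineer would, in place of code of your own. Each camera call takes 0.05 s, during which the arm holds its last target.

## Working session

There is one attempt and no reset: what is moved stays moved. The work goes in short steps, each a Python script; the robot and the scene stay as the last script left them, time stands still between calls to the robot, and variables do not carry over. Pictures are saved under pics/ and viewed, and the job is handed in when it is done.

```bash
mkdir -p pics; ls; python3 - <<'E'
from plant import r, snapshot
import cv2,pickle
print(r.get_t(), r.get_ee_pos(), r.get_gripper_width())
for n in ["scene","side","wrist"]:
    p=r.get_ee_pos(),r.get_orientation()
    s=snapshot(n); s['pose']=p
    pickle.dump(s,open(f'pics/{n}0.pkl','wb'))
    cv2.imwrite(f'pics/{n}0.png',s['img'][:,:,::-1])
E
```

```text
pics
0.0 [0.22383941 0.58288511 0.23019467] 0.9999095909687565
```

View pics/scene0.png

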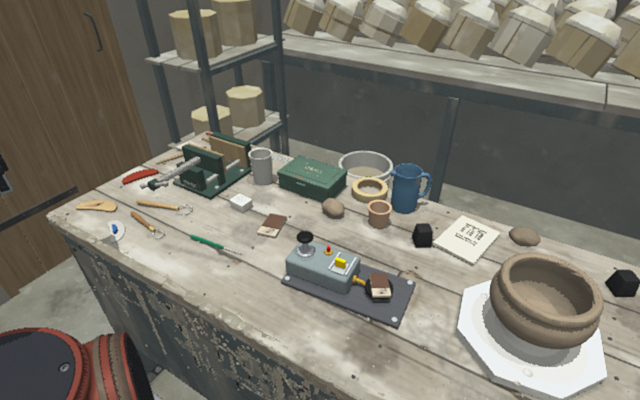

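View pics/side0.png

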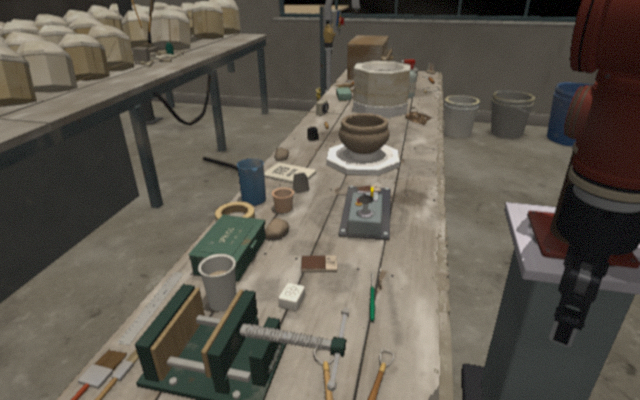

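View pics/wrist0.png

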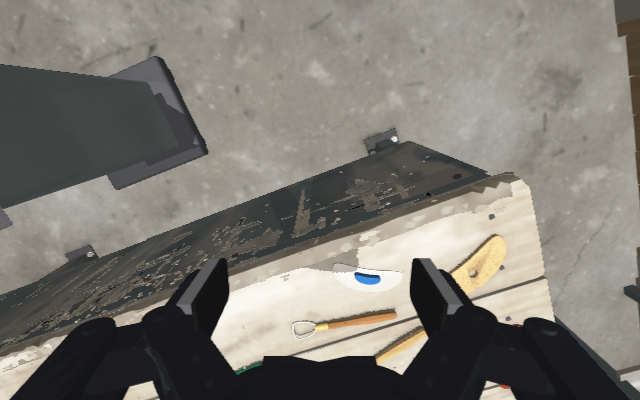

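```bash
python3 - <<'E'
import pickle,cv2,numpy as np
s=pickle.load(open('pics/scene0.pkl','rb'))
c=s['img'][215:335,250:430]
cv2.imwrite('pics/c1.png',cv2.resize(c[:,:,::-1],None,fx=4.4,fy=4.4,interpolation=cv2.INTER_CUBIC))
print(s['intrinsics'],s['R'],s['t'], -s['R'].T@s['t'])
s=pickle.load(open('pics/side0.pkl','rb'))
c=s['img'][170:250,320:410]
cv2.imwrite('pics/c2.png',cv2.resize(c[:,:,::-1],None,fx=7,fy=7,interpolation=cv2.INTER_CUBIC))
print(s['intrinsics'],s['R'],s['t'], -s['R'].T@s['t'])
s=pickle.load(open('pics/wrist0.pkl','rb')); print(s['mount'],s['intrinsics'],s['pose'])
E
```

```text
[[388.6694047    0.         322.07668311]
 [  0.         388.6694047  201.90617808]
 [  0.           0.           1.        ]] [[ 0.52158172 -0.85319677 -0.00279007]
 [-0.50471804 -0.30590759 -0.80726714]
 [ 0.68790421  0.42246399 -0.59017961]] [-0.23596433  0.44796916  0.49803862] [ 0.00656994 -0.27469022  0.65490467]
[[423.51823272   0.         324.51024811]
 [  0.         423.51823272 195.9340752 ]
 [  0.           0.           1.        ]] [[-0.97363394 -0.22801948 -0.00663789]
 [-0.10351192  0.46754788 -0.87788625]
 [ 0.2032787  -0.85405275 -0.47882321]] [0.63379978 0.10356186 1.0650285 ] [0.41131126 1.00568909 0.605083  ]
[[ 9.99999982e-01 -2.52808250e-05  1.90622847e-04 -2.36489595e-04]
 [-3.34165961e-05  9.53389375e-01  3.01742767e-01 -7.70923311e-02]
 [-1.89366103e-04 -3.01742768e-01  9.53389357e-01 -1.43463207e-01]
 [ 0.00000000e+00  0.00000000e+00  0.00000000e+00  1.00000000e+00]] [[312.82374102   0.         319.04263484]
 [  0.         312.82374102 201.42962755]
 [  0.           0.           1.        ]] (array([0.22387713, 0.58295145, 0.23031857]), array([[ 3.58638485e-01,  9.33476141e-01, -8.54624363e-04],
       [ 9.33474938e-01, -3.58639415e-01, -1.52007722e-03],
       [-1.72545780e-03, -2.52612233e-04, -9.99998479e-01]]))
```

View pics/c1.png

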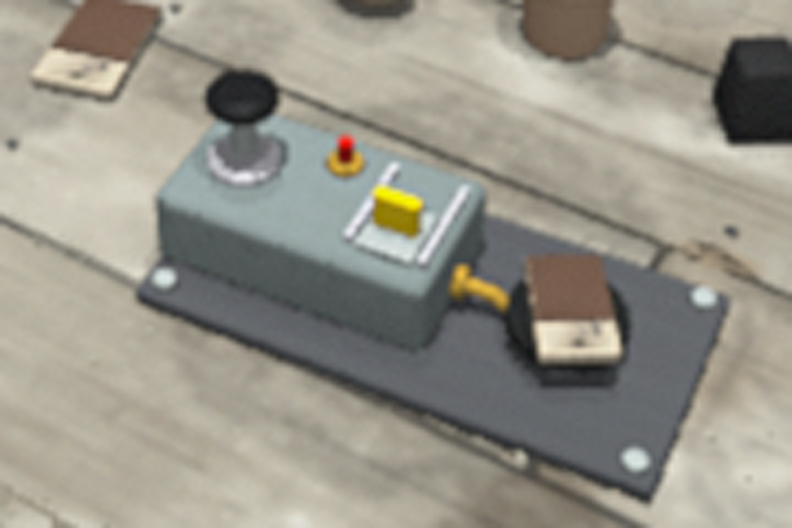

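View pics/c2.png

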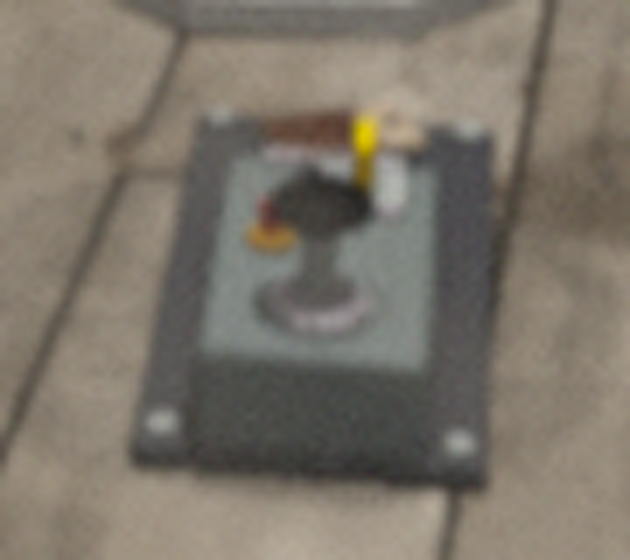

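```bash
cat > h.py <<'E'
import numpy as np,cv2,pickle
def ray(s,px):
    d=np.linalg.inv(s['intrinsics'])@np.array([px[0],px[1],1.])
    if 'mount' in s:
        p,R=s['pose']; M=s['mount']
        c=p+R@M[:3,3]; d=R@M[:3,:3]@d
    else:
        c=-s['R'].T@s['t']; d=s['R'].T@d
    return c,d/np.linalg.norm(d)
def plane(s,px,z):
    c,d=ray(s,px); return c+d*(z-c[2])/d[2]
def tri(rs):
    A=np.zeros((3,3));b=np.zeros(3)
    for c,d in rs:
        P=np.eye(3)-np.outer(d,d);A+=P;b+=P@c
    X=np.linalg.solve(A,b)
    return X,[np.linalg.norm((np.eye(3)-np.outer(d,d))@(X-c)) for c,d in rs]
def proj(s,X):
    X=np.asarray(X,float)
    if 'mount' in s:
        p,R=s['pose'];M=s['mount']
        x=M[:3,:3].T@(R.T@(X-p)-M[:3,3])
    else: x=s['R']@X+s['t']
    x=s['intrinsics']@x
    return x[:2]/x[2]
E
python3 - <<'E'
from h import *
a=pickle.load(open('pics/scene0.pkl','rb'));b=pickle.load(open('pics/side0.pkl','rb'))
C=lambda x,y:(250+x/4.4,215+y/4.4); D=lambda x,y:(320+x/7,170+y/7)
P=np.round
print('corners scene FL FR BR',[P(plane(a,C(*q),.01),4) for q in [(138,290),(650,492),(728,298)]])
print('corners side BL(left far)..',[P(plane(b,D(*q),.01),4) for q in [(135,460),(485,480),(495,128),(200,110)]])
k=plane(a,C(243,93),.105);print('knob scene',k, 'side',plane(b,D(320,198),.105), tri([ray(a,C(243,97)),ray(b,D(320,205))]))
# yellow
for s,n,box in ((a,'a',(215,335,250,430)),(b,'b',(170,250,320,410))):
    im=s['img'].astype(int); m=(im[...,0]>150)&(im[...,1]>130)&(im[...,2]<60)
    m2=np.zeros_like(m);m2[box[0]:box[1],box[2]:box[3]]=m[box[0]:box[1],box[2]:box[3]]
    ys,xs=np.where(m2);print(n,len(xs),xs.mean(),ys.mean(),xs.min(),xs.max(),ys.min(),ys.max())
E
```

```text
corners scene FL FR BR [array([0.4605, 0.1099, 0.01  ]), array([ 0.4824, -0.1548,  0.01  ]), array([ 0.6086, -0.1439,  0.01  ])]
corners side BL(left far).. [array([0.5804, 0.1387, 0.01  ]), array([0.4573, 0.124 , 0.01  ]), array([ 0.4792, -0.1462,  0.01  ]), array([ 0.6068, -0.1354,  0.01  ])]
knob scene [0.52294528 0.08504289 0.105     ] side [0.5227994  0.10365832 0.105     ] (array([0.52617995, 0.08912703, 0.09572152]), [np.float64(0.002255340993669205), np.float64(0.0022553409936691966)])
a 50 340.48 262.2 325 363 251 283
b 10 371.6 189.3 371 373 187 191
```

```bash
python3 - <<'E'
from h import *
a=pickle.load(open('pics/scene0.pkl','rb'))
for n,q in dict(mug=(405,210),cup=(379,224),stopper=(424,244),rock=(333,213),tile2=(272,225),bowl=(545,310),greenbox=(310,195),vise=(210,185),stop2=(622,292)).items(): print(n,np.round(plane(a,q,0),3))
from plant import kinematics
t=np.radians(4.7);s,c=np.sin(t),np.cos(t)
R=np.array([[-s,c,0],[c,s,0],[0,0,-1]])
for z in (.2,.25): print(kinematics.solve_ik([.59,-.015,z],R))
E
```

```text
mug [ 0.857 -0.022  0.   ]
cup [0.763 0.014 0.   ]
stopper [ 0.75  -0.115  0.   ]
rock [0.741 0.142 0.   ]
tile2 [0.613 0.253 0.   ]
bowl [ 0.686 -0.397  0.   ]
greenbox [0.781 0.242 0.   ]
vise [0.668 0.531 0.   ]
stop2 [ 0.824 -0.532  0.   ]
[-1.58992411e-01  1.61568835e-01  1.65375721e+00 -4.44089210e-16
  1.32626660e+00 -1.81181921e+00]
[-1.58992411e-01  1.25913123e-01  1.59841221e+00 -4.44089210e-16
  1.41726732e+00 -1.81181921e+00]
```

```bash
python3 - <<'E'
from h import *
from plant import r, snapshot
t=np.radians(4.7);s,c=np.sin(t),np.cos(t)
R=np.array([[-s,c,0],[c,s,0],[0,0,-1]])
r.goto([.59,-.015,.25],R)
print(r.get_t())
r.set_gripper(0.0)
p=np.array(r.get_ee_pos()),np.array(r.get_orientation())
w=snapshot("wrist");w['pose']=p
pickle.dump(w,open('pics/w1.pkl','wb'));cv2.imwrite('pics/w1.png',w['img'][:,:,::-1])
print(r.get_t(),p,r.get_force(),r.get_gripper_width())
E
```

```text
2.6417
3.4583 (array([ 0.58999738, -0.0150423 ,  0.24997845]), array([[-8.18796893e-02,  9.96642220e-01, -4.11492059e-05],
       [ 9.96642221e-01,  8.18796882e-02, -2.71167810e-05],
       [-2.36564447e-05, -4.32313496e-05, -9.99999999e-01]])) [-0.62968807  0.96237139  0.33584051] 0.002236118192832144
```

View pics/w1.png

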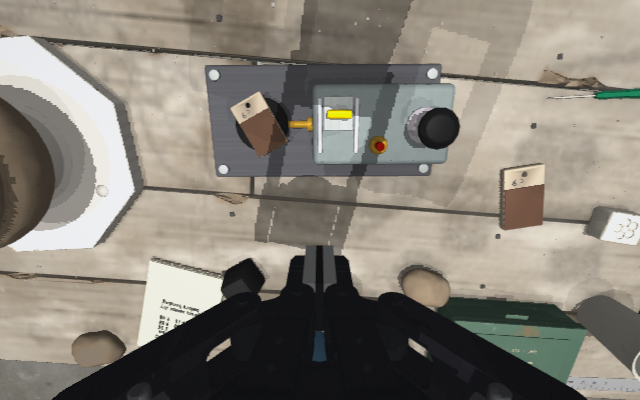

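```bash
python3 - <<'E'
from h import *
w=pickle.load(open('pics/w1.pkl','rb'))
cv2.imwrite('pics/c3.png',cv2.resize(w['img'][55:185,200:465,::-1],None,fx=3,fy=3,interpolation=cv2.INTER_CUBIC))
im=w['img'].astype(int)
def blob(m,n):
    k,l,st,ce=cv2.connectedComponentsWithStats(m.astype(np.uint8))
    for i in range(1,k):
        x,y,ww,h,A=st[i]
        if A>6 and 200<ce[i][0]<470 and 55<ce[i][1]<185: print(n,st[i],ce[i])
blob((im[...,0]>170)&(im[...,1]>150)&(im[...,2]<80),'yel')
blob((im[...,0]>120)&(im[...,1]<60)&(im[...,2]<60),'red')
blob(im.max(-1)<40,'black')
blob((im.min(-1)>185),'white')
E
```

```text
yel [327 110  25   8 186] [338.99462366 113.68817204]
yel [294 122  18   4  42] [303.66666667 123.47619048]
yel [383 141   3   4   7] [384.28571429 142.42857143]
red [377 143   7   8  44] [380.25       146.36363636]
black [265  98  24  38 359] [279.02785515 114.57103064]
black [247 103   2   4   7] [247.42857143 104.71428571]
black [418 108  41  41 900] [438.66444444 128.71777778]
black [236 121  16  26 109] [242.12844037 134.62385321]
white [428  68   9  11  76] [432.          73.06578947]
white [209  70  10  10  70] [213.61428571  74.45714286]
white [441  79  17   7  65] [448.90769231  81.16923077]
white [203  92   4   4  10] [204.5  93.5]
white [318 105   4  48 183] [319.54098361 128.38797814]
white [324 107  29  23 335] [336.60895522 122.83880597]
white [414 108  13   7  37] [419.62162162 110.48648649]
white [354 116   5  37 132] [356.00757576 133.32575758]
white [219 165   9   9  58] [222.98275862 168.86206897]
white [420 165   7   7  39] [422.87179487 167.58974359]
```

View pics/c3.png

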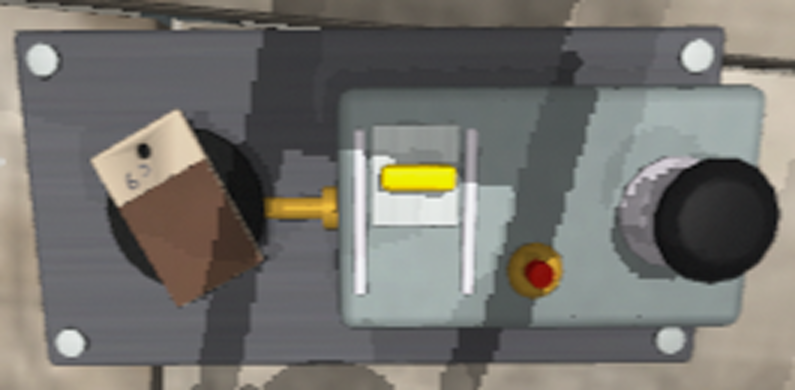

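```bash
python3 - <<'E'
from h import *
w=pickle.load(open('pics/w1.pkl','rb'))
C=lambda x,y:(200+x/3,55+y/3)
W=np.array([plane(w,C(*q),.01)[:2] for q in [(17,32),(723,28),(50,365),(692,360)]])
L=np.array([(-65,-135),(-65,135),(65,-135),(65,135)])/1e3
print(W)
W=np.vstack([W,plane(w,(438.5,128.5),.105)[:2], plane(w,(339,113.7),.082)[:2], plane(w,C(535,270),.058)[:2]])
L=np.vstack([L,[0,.085],[-.010,-.005],[.020,.038]])
def fit(L,W):
    a,b=L.mean(0),W.mean(0);H=(L-a).T@(W-b);t=np.arctan2(H[0,1]-H[1,0],H[0,0]+H[1,1])
    R=np.array([[np.cos(t),-np.sin(t)],[np.sin(t),np.cos(t)]]);return t,R,b-R@a
for n in (4,7):
    t,R,o=fit(L[:n],W[:n]);print(n,np.degrees(t),o);print(np.round(((W-o)@R-L)*1e3,1))
X=np.r_[W[4],.105];print('knob',X)
a=pickle.load(open('pics/scene0.pkl','rb'))
print('knob in scene crop',(proj(a,X)-[250,215])*4.4)
# pin top height: triangulate with scene
im=a['img'].astype(int);m=(im[...,0]>150)&(im[...,1]<70)&(im[...,2]<70);m[:215]=0;m[335:]=0;m[:,:300]=0;m[:,430:]=0
ys,xs=np.where(m);print(len(xs),xs.mean(),ys.min(),ys.max())
for h in (.061,.065,.069,.073,.077,.081):
    p=R@np.array([.02,.038])+o
    print(h,proj(a,np.r_[p,h]),proj(w,np.r_[p,h]))
E
```

```text
[[ 0.48409874 -0.15259324]
 [ 0.46094462  0.11226049]
 [ 0.61209103 -0.14231624]
 [ 0.58797914  0.12478219]]
4 5.083410755141598 [ 0.53627838 -0.0144667 ]
[[ 0.8  2. ]
 [ 1.2 -2.1]
 [-0.8  0.9]
 [-1.2 -0.9]
 [-0.6 17.4]
 [-3.3 19. ]
 [-0.1 19.7]]
7 5.140704756494615 [ 0.53501004 -0.00652305]
[[  1.2  -5.9]
 [  1.9 -10.1]
 [ -0.4  -7.2]
 [ -0.5  -9. ]
 [  0.    9.4]
 [ -2.7  11. ]
 [  0.5  11.7]]
knob [0.52658868 0.08747605 0.105     ]
knob in scene crop [242.95411389  87.07379184]
6 328.0 247 248
0.061 [332.65238122 251.99054751] [367.76615261 144.99061524]
0.065 [332.67656298 250.65793268] [368.33506052 145.48831433]
0.069 [332.70087896 249.31792178] [368.91743503 145.99779442]
0.073 [332.72533026 247.97045307] [369.51375999 146.51947883]
0.077 [332.74991803 246.61546411] [370.12454276 147.05381139]
0.081 [332.7746434  245.25289177] [370.75031557 147.60125773]
```

```bash
python3 - <<'E'
from h import *
w=pickle.load(open('pics/w1.pkl','rb'));a=pickle.load(open('pics/scene0.pkl','rb'))
C=lambda x,y:(200+x/3,55+y/3)
W=np.array([plane(w,C(*q),.01)[:2] for q in [(17,32),(723,28),(50,365),(692,360)]])
L=np.array([(-65,-135),(-65,135),(65,-135),(65,135)])/1e3-[0,.0185]
L=L*1.0+0*L; L[:,1]+=0.037*1
W=np.vstack([W,plane(w,(438.5,128.5),.105)[:2], plane(w,(339,113.7),.082)[:2], plane(w,C(535,270),.058)[:2],plane(w,C(186,207),.03)[:2]])
L=np.vstack([L,[0,.085],[-.014,-.005],[.020,.038],[0,-.09]])
def fit(L,W):
    a,b=L.mean(0),W.mean(0);H=(L-a).T@(W-b);t=np.arctan2(H[0,1]-H[1,0],H[0,0]+H[1,1])
    R=np.array([[np.cos(t),-np.sin(t)],[np.sin(t),np.cos(t)]]);return t,R,b-R@a
for sh in (0,-.037):
    LL=L.copy();LL[:4,1]+=sh
    t,R,o=fit(LL,W);print(np.degrees(t),o);print(np.round(((W-o)@R-LL)*1e3,1))
np.savez('holder.npz',t=t,R=R,o=o)
X=lambda x,y,z:np.r_[R@np.array([x,y])+o,z]
Q=lambda p:np.round((proj(a,p)-[250,215])*4.4,0)
print('scene crop: knob',Q(X(0,.085,.105)),'tabtop',Q(X(-.014,-.005,.082)),[(h,Q(X(.02,.038,h))) for h in (.055,.061,.065,.069,.073)])
E
```

```text
5.133786907766329 [ 0.53614289 -0.01416409]
[[  0.8 -16.7]
 [  1.4 -20.9]
 [ -0.8 -17.9]
 [ -0.9 -19.7]
 [ -0.4  17.1]
 [  0.8  18.7]
 [  0.   19.4]
 [ -0.9  20. ]]
5.082906558273737 [0.53449251 0.00426282]
[[ 0.9  1.7]
 [ 1.3 -2.4]
 [-0.7  0.6]
 [-1.  -1.2]
 [-0.5 -1.4]
 [ 0.8  0.2]
 [-0.   0.9]
 [-0.8  1.5]]
scene crop: knob [241.  86.] tabtop [396. 195.] [(0.055, array([345., 164.])), (0.061, array([345., 156.])), (0.065, array([345., 150.])), (0.069, array([345., 144.])), (0.073, array([345., 138.]))]
```

```bash
python3 - <<'E'
from h import *
from plant import r, snapshot
h=np.load('holder.npz');t=float(h['t']);s,c=np.sin(t),np.cos(t)
R=np.array([[-s,c,0],[c,s,0],[0,0,-1]])
X=lambda x,y,z:np.r_[h['R']@np.array([x,y])+h['o'],z]
loc=lambda p:np.r_[h['R'].T@(np.array(p[:2])-h['o']),p[2]]*1e3
r.goto(X(-.047,-.005,.12),R)
g=r.movel(X(-.047,-.005,.069),rate=.12,guard=10)
print('down',g,loc(r.get_ee_pos()),r.get_force(),r.get_t())
f0=r.get_force()
g=r.movel(X(-.008,-.005,.069),rate=.03,guard=14)
print('push',g,loc(r.get_ee_pos()),h['R'].T@(np.array(r.get_force())-f0)[:2],r.get_t())
a=snapshot('scene');cv2.imwrite('pics/s2.png',cv2.resize(a['img'][215:335,250:430,::-1],None,fx=4.4,fy=4.4,interpolation=cv2.INTER_CUBIC))
E
```

```text
down False [-45.88345908  -5.28186753  69.84109159] [ 0.16286816  0.03714962 -0.61052431] 4.7333
push True [-17.56222569  -4.82028279  68.09209143] [-0.10298133  0.08895992] 5.7083
```

View pics/s2.png

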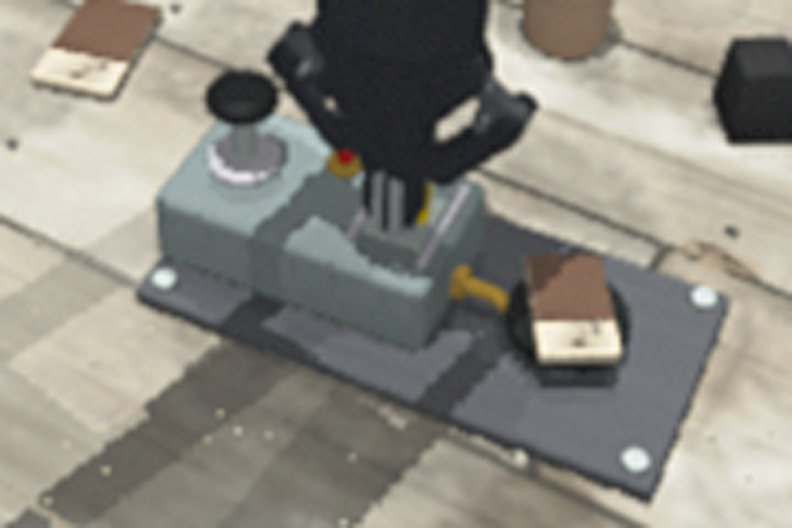

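```bash
python3 - <<'E'
from h import *
from plant import r, snapshot
h=np.load('holder.npz')
X=lambda x,y,z:np.r_[h['R']@np.array([x,y])+h['o'],z]
loc=lambda p:np.r_[h['R'].T@(np.array(p[:2])-h['o']),p[2]]*1e3
for rate in (.015,.015):
    f0=np.array(r.get_force())
    g=r.movel(X(-.005,-.005,.069),rate=rate,guard=20)
    print('push',g,loc(r.get_ee_pos()),f0,h['R'].T@(np.array(r.get_force()))[:2],r.get_t())
    r.dwell(.15);print(loc(r.get_ee_pos()),r.get_force())
E
```

```text
push True [-17.66234302  -4.57837952  67.23674183] [-0.14922323  0.51752632  1.34655704] [-0.1955839  -0.11698396] 6.225
[-17.87972046  -4.47060527  66.88111007] [-0.51825013 -0.05696641 -0.30138709]
push True [-17.77347991  -4.3246875   66.37650465] [-0.51825013 -0.05696641 -0.30138709] [ 0.26558419 -0.15602593] 6.85
[-17.96343484  -4.22512406  66.00340255] [0.10626886 0.14675093 0.19619995]
```

```bash
python3 - <<'E'
from h import *
from plant import r, snapshot
h=np.load('holder.npz');t=float(h['t']);s,c=np.sin(t),np.cos(t)
R=np.array([[-s,c,0],[c,s,0],[0,0,-1]])
X=lambda x,y,z:np.r_[h['R']@np.array([x,y])+h['o'],z]
loc=lambda p:np.r_[h['R'].T@(np.array(p[:2])-h['o']),p[2]]*1e3
r.movel(X(-.040,-.005,.070),rate=.1)
r.movel(X(-.040,-.005,.14),rate=.2)
r.movel(X(0,.085,.135),rate=.2)
p=np.array(r.get_ee_pos()),np.array(r.get_orientation())
w=snapshot("wrist");w['pose']=p
a=snapshot('scene')
pickle.dump((w,a),open('pics/w3.pkl','wb'))
print(r.get_t(),loc(r.get_ee_pos()))
cv2.imwrite('pics/w3.png',w['img'][:,:,::-1])
cv2.imwrite('pics/s3.png',cv2.resize(a['img'][215:335,250:430,::-1],None,fx=4.4,fy=4.4,interpolation=cv2.INTER_CUBIC))
E
```

```text
8.6167 [ -0.65519209  84.04991409 134.4799977 ]
```

View pics/w3.png

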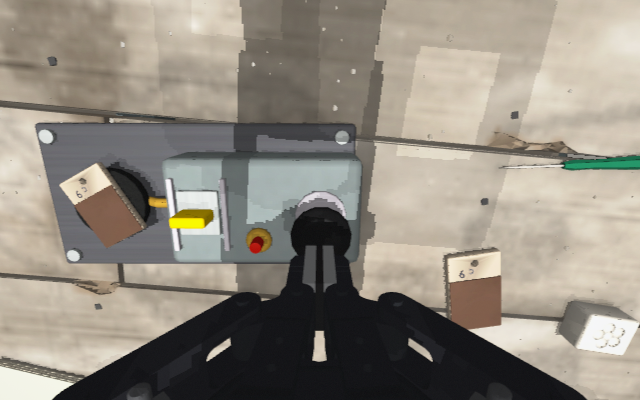

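View pics/s3.png

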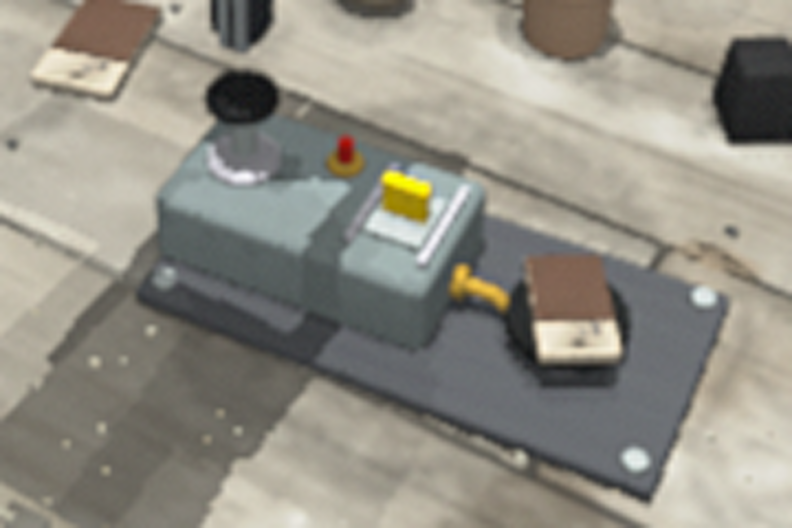

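```bash
python3 - <<'E'
from h import *
w,a=pickle.load(open('pics/w3.pkl','rb'));a0=pickle.load(open('pics/scene0.pkl','rb'));h=np.load('holder.npz')
loc=lambda p:np.r_[h['R'].T@(np.array(p[:2])-h['o']),p[2]]*1e3
for s in (a0,a):
    im=s['img'][215:335,320:360].astype(int)
    m=(im[...,0]>140)&(im[...,1]>110)&(im[...,2]<70);ys,xs=np.where(m)
    q=(320+xs.mean(),215+ys.mean());print(len(xs),q,loc(plane(s,q,.074)))
cv2.imwrite('pics/c4.png',cv2.resize(w['img'][160:280,150:350,::-1],None,fx=4,fy=4,interpolation=cv2.INTER_CUBIC))
X=lambda x,y,z:np.r_[h['R']@np.array([x,y])+h['o'],z]
for x in (-.018,-.014,-.010,-.006,-.002,.002): print(x,[np.round((proj(w,X(x,y,.082))-[150,160])*4) for y in (-.017,.007)],(proj(a,X(x,-.005,.082))-[250,215])*4.4)
print([ (hh,np.round((proj(w,X(.02,.038,hh))-[150,160])*4)) for hh in (.061,.065,.069,.073)])
E
```

```text
130 (np.float64(340.5923076923077), np.float64(263.87692307692305)) [-17.91078114  -8.33097485  74.        ]
112 (np.float64(343.2857142857143), np.float64(262.35714285714283)) [-11.39906141 -11.56853035  74.        ]
-0.018 [array([ 56., 163.]), array([203., 163.])] [392.49168437 200.80242386]
-0.014 [array([ 59., 186.]), array([205., 187.])] [395.98396006 195.38704693]
-0.01 [array([ 62., 209.]), array([207., 210.])] [399.45131418 190.0103152 ]
-0.006 [array([ 66., 232.]), array([210., 233.])] [402.89401255 184.67181646]
-0.002 [array([ 69., 255.]), array([212., 255.])] [406.31231723 179.37114437]
0.002 [array([ 72., 277.]), array([215., 278.])] [409.70648656 174.10789829]
[(0.061, array([428., 327.])), (0.065, array([424., 336.])), (0.069, array([420., 345.])), (0.073, array([415., 354.]))]
```

View pics/c4.png

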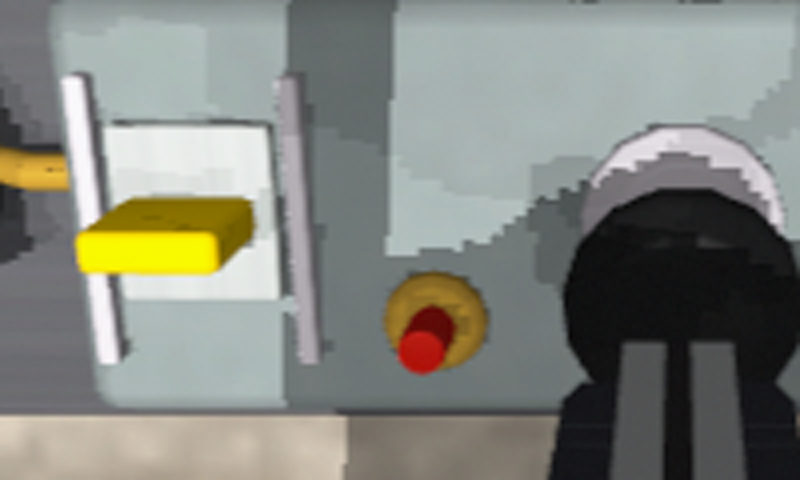

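```bash
python3 - <<'E'
from h import *
from plant import r, snapshot
h=np.load('holder.npz')
X=lambda x,y,z:np.r_[h['R']@np.array([x,y])+h['o'],z]
loc=lambda p:np.r_[h['R'].T@(np.array(p[:2])-h['o']),p[2]]*1e3
r.movel(X(0,.085,.110),rate=.1)
print(loc(r.get_ee_pos()),r.get_force())
g=r.movel(X(0,.085,.082),rate=.04,guard=25)
print(g,loc(r.get_ee_pos()),r.get_force(),r.get_t())
r.dwell(.1);print(loc(r.get_ee_pos()),r.get_force())
a=snapshot('scene')
r.movel(X(0,.085,.115),rate=.08)
b=snapshot('scene');pickle.dump((a,b),open('pics/s4.pkl','wb'))
print(loc(r.get_ee_pos()),r.get_force(),r.get_t())
cv2.imwrite('pics/s4.png',np.hstack([cv2.resize(s['img'][215:285,270:360,::-1],None,fx=4.4,fy=4.4,interpolation=cv2.INTER_CUBIC) for s in (a,b)]))
E
```

```text
[ -0.71443444  84.56181638 109.35364573] [-0.45721168 -0.43794028  0.36709799]
True [ 1.18895621 84.88839979 86.93949158] [-2.30703252 -0.31171047  6.23254583] 9.6333
[ 1.18352143 84.88597213 86.82360969] [-2.45056575 -0.44718883  8.2158342 ]
[ -0.74902408  85.08397184 114.33069533] [ 0.17811189 -0.5617803  -0.53438508] 10.3417
```

View pics/s4.png

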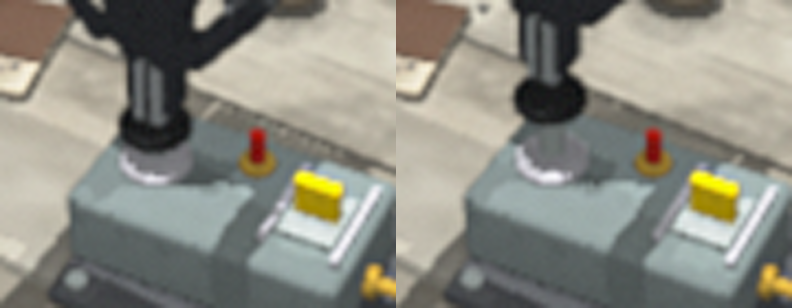

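```bash
python3 - <<'E'
from h import *
from plant import r, snapshot
h=np.load('holder.npz')
X=lambda x,y,z:np.r_[h['R']@np.array([x,y])+h['o'],z]
loc=lambda p:np.r_[h['R'].T@(np.array(p[:2])-h['o']),p[2]]*1e3
def top(s):
    c=cv2.resize(s['img'][225:275,315:350],None,fx=8,fy=8,interpolation=cv2.INTER_CUBIC).astype(int)
    m=(c[...,0]-np.maximum(c[...,1],c[...,2])>70)
    ys,xs=np.where(m);return 225+ys.min()/8,m.sum()
S=[pickle.load(open('pics/scene0.pkl','rb')),*pickle.load(open('pics/s4.pkl','rb'))]
print([top(s) for s in S])
for i in range(4):
    g=r.movel(X(0,.085,.082),rate=.05,guard=25)
    z=r.get_ee_pos()[2]; r.dwell(.1); z2=r.get_ee_pos()[2]
    r.movel(X(0,.085,.116),rate=.09); r.dwell(.2)
    s=snapshot('scene');S.append(s)
    print(i+2,g,z,z2,loc(r.get_ee_pos()),top(s),r.get_t())
    if abs(S[-1]['img'].size) and i>=1 and abs(top(S[-1])[0]-top(S[-2])[0])<.3: break
pickle.dump(S,open('pics/s5.pkl','wb'))
p=np.array(r.get_ee_pos()),np.array(r.get_orientation())
w=snapshot("wrist");w['pose']=p;pickle.dump(w,open('pics/w5.pkl','wb'))
cv2.imwrite('pics/s5.png',np.hstack([cv2.resize(s['img'][225:275,315:350,::-1],None,fx=4,fy=4,interpolation=cv2.INTER_CUBIC) for s in S[2:]]))
cv2.imwrite('pics/w5.png',w['img'][:,:,::-1])
print([(hh,np.round(proj(S[0],X(.02,.038,hh)),1),np.round(proj(w,X(.02,.038,hh)),1)) for hh in (.061,.073,.077,.081)])
E
```

```text
[(np.float64(245.625), np.int64(1050)), (np.float64(244.25), np.int64(1358)), (np.float64(244.25), np.int64(1350))]
2 True 0.08696299558031056 0.08685057327445891 [ -0.6961002   85.04421    115.06270557] (np.float64(242.75), np.int64(1623)) 11.7417
3 True 0.08695523091557719 0.08681699237059134 [ -0.69841435  85.05876818 115.07694932] (np.float64(242.75), np.int64(1627)) 13.1667
[(0.061, array([328.3, 250.4]), array([251.4, 252. ])), (0.073, array([328.4, 246.4]), array([247.7, 259.9])), (0.077, array([328.4, 245. ]), array([246.4, 262.7])), (0.081, array([328.4, 243.6]), array([245. , 265.7]))]
```

View pics/s5.png

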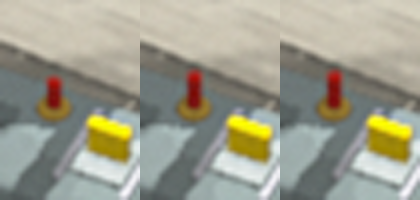

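View pics/w5.png

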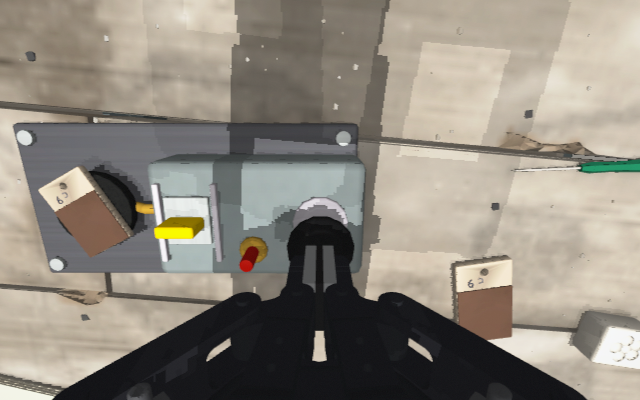

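```bash
python3 - <<'E'
from h import *
from plant import r, snapshot
h=np.load('holder.npz')
X=lambda x,y,z:np.r_[h['R']@np.array([x,y])+h['o'],z]
loc=lambda p:np.r_[h['R'].T@(np.array(p[:2])-h['o']),p[2]]*1e3
def top(s):
    c=cv2.resize(s['img'][225:275,315:350],None,fx=8,fy=8,interpolation=cv2.INTER_CUBIC).astype(int)
    m=(c[...,0]-np.maximum(c[...,1],c[...,2])>70)
    ys,xs=np.where(m);return 225+ys.min()/8,m.sum()
r.dwell(.3)
g=r.movel(X(0,.085,.080),rate=.04,guard=30);r.dwell(.15);print(g,r.get_ee_pos()[2])
r.movel(X(0,.085,.13),rate=.1)
r.movel(X(0.02,.085,.25),rate=.2); r.dwell(.5)
p=np.array(r.get_ee_pos()),np.array(r.get_orientation())
w=snapshot("wrist");w['pose']=p;a=snapshot('scene')
print(top(a),r.get_t(),loc(p[0]),r.get_force())
cv2.imwrite('pics/w6.png',w['img'][:,:,::-1]);cv2.imwrite('pics/s6.png',a['img'][:,:,::-1])
a0=pickle.load(open('pics/scene0.pkl','rb'))
d=np.abs(a['img'].astype(int)-a0['img']).max(-1)
cv2.imwrite('pics/s6z.png',cv2.resize(a['img'][190:340,250:450,::-1],None,fx=4,fy=4,interpolation=cv2.INTER_CUBIC))
E
```

```text
True 0.08685162104363173
(np.float64(242.25), np.int64(1761)) 16.3417 [ 19.90868367  84.99957573 249.80382003] [-1.08539721 -0.21029467 -0.39298171]
```

View pics/s6z.png

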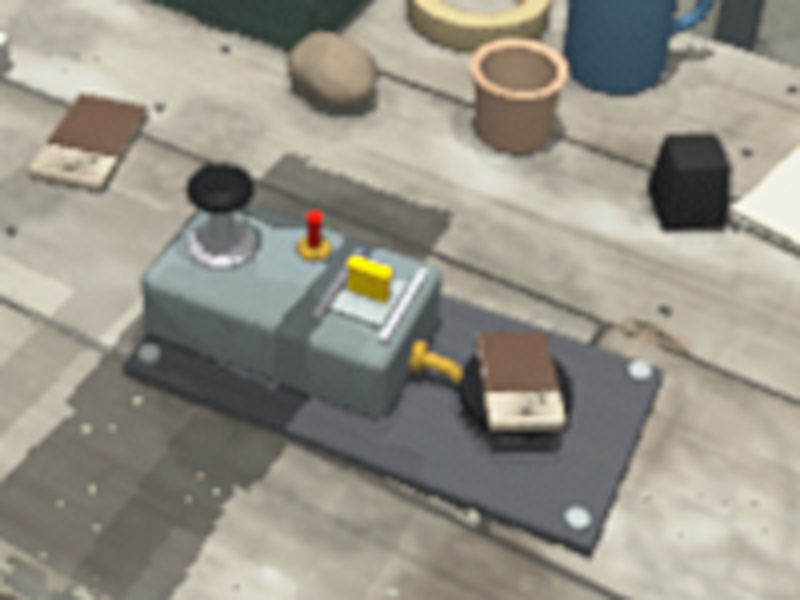

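View pics/w6.png

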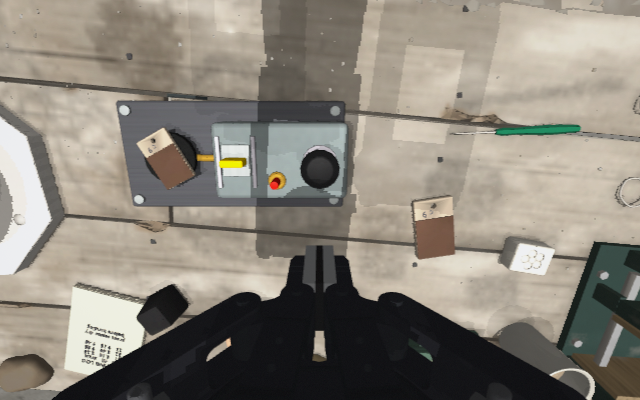

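```bash
python3 - <<'E'
from h import *
from plant import r, snapshot
h=np.load('holder.npz')
X=lambda x,y,z:np.r_[h['R']@np.array([x,y])+h['o'],z]
loc=lambda p:np.r_[h['R'].T@(np.array(p[:2])-h['o']),p[2]]*1e3
def top(s):
    c=cv2.resize(s['img'][225:275,315:350],None,fx=8,fy=8,interpolation=cv2.INTER_CUBIC).astype(int)
    m=(c[...,0]-np.maximum(c[...,1],c[...,2])>70)
    ys,xs=np.where(m);return 225+ys.min()/8,m.sum()
r.movel(X(0,.085,.12),rate=.2)
for i in range(2):
    g=r.movel(X(0,.085,.080),rate=.04,guard=30);r.dwell(.15);print(g,r.get_ee_pos()[2])
    r.movel(X(0,.085,.12),rate=.1);r.dwell(.4);print('near',top(snapshot('scene')))
r.movel(X(0,.085,.13),rate=.1)
r.movel(X(0.02,.085,.25),rate=.2); r.dwell(.5)
p=np.array(r.get_ee_pos()),np.array(r.get_orientation())
w=snapshot("wrist");w['pose']=p;a=snapshot('scene')
print(top(a),r.get_t())
im=w['img'].astype(int);m=(im[...,0]-np.maximum(im[...,1],im[...,2])>90);m[:150]=0;m[210:]=0;m[:,:250]=0;m[:,300:]=0
ys,xs=np.where(m);print(xs.min(),xs.max(),ys.min(),ys.max())
for z in (.073,.077,.079,.081):print(z,proj(w,X(.02,.038,z)),proj(a,X(.02,.038,z)))
cv2.imwrite('pics/w7.png',cv2.resize(w['img'][140:220,230:360,::-1],None,fx=6,fy=6,interpolation=cv2.INTER_CUBIC))
a0=cv2.imread('pics/s6.png')[:,:,::-1];print('changed px vs prev',(np.abs(a0.astype(int)-a['img']).max(-1)>40).sum())
s0=pickle.load(open('pics/scene0.pkl','rb'))['img'].astype(int)
d=(np.abs(s0-a['img']).max(-1)>40);cv2.imwrite('pics/d7.png',(d*255).astype(np.uint8))
E
```

```text
True 0.08684360232101425
near (np.float64(242.75), np.int64(1615))
True 0.0868610454449715
near (np.float64(242.75), np.int64(1602))
(np.float64(242.25), np.int64(1765)) 22.5583
270 278 179 189
0.073 [274.25405767 183.33062914] [328.37029111 246.35041499]
0.077 [273.73400425 184.19061989] [328.38266436 244.997655  ]
0.079 [273.46935386 184.62826126] [328.38887679 244.31845397]
0.081 [273.2015475  185.07112152] [328.39510652 243.63736179]
changed px vs prev 10
```

View pics/w7.png

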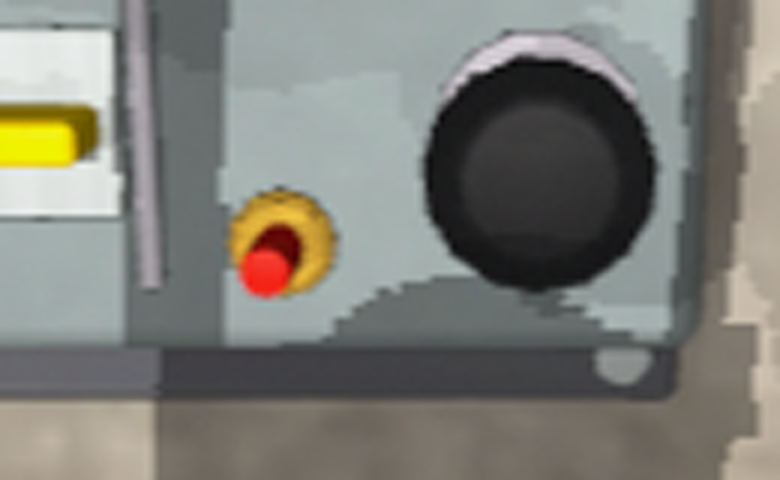

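View pics/d7.png

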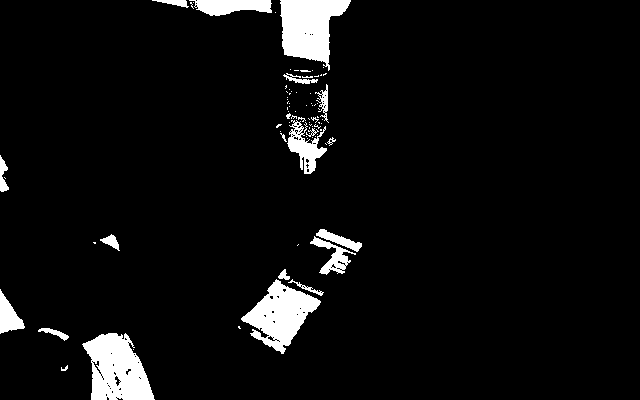

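Three more full strokes gave no rise: the pin's top edge stays at row 242.75 with the gripper low and 242.25 with it raised, so the half-pixel step was lighting. The only changes in the scene are the vent tab, the pin, the arm and shadows. I'm handing it in.

```bash
python3 - <<'E'
from plant import r, finish_job
print(r.get_t(),r.get_joint_velocities(),r.get_force()); print(finish_job())
E
```

```text
22.5583 [ 1.44293915e-04 -9.88970365e-04  5.03576607e-04  1.34343034e-03
  1.75650881e-05  1.05715202e-03] [-0.28651008  0.47224061 -0.29385634]
the job is handed in; nothing more can be done
None
```

I pushed the yellow vent tab shut with the closed fingertips, then gave the plunger six full strokes, letting it right up after each. The job is handed in at about 22.6 s of the 51 s allowed; no verdict was reported.

- **Vent:** the tab hit a hard stop at the same spot on three pushes (14, 20 and 20 N). The pictures put its travel at about 10.7 mm against the nominal 12 mm. I put the gap down to measuring error and the tab not starting exactly at 0. The plunger then going all the way down confirms the lock was released.
- **Plunger:** every stroke bottomed out with the fingertips at about 87 mm, and in the last pictures the knob is back up.
- **Pin:** it rose on strokes 1 and 2 from about 72 mm, then did not move on strokes 3 to 6. Its final measured height of about 81 mm matches fully out. One half-pixel step in the scene picture after stroke 4 turned out to be lighting, since two more strokes under the same light gave the same readings.
- **Surroundings:** comparing the first and last scene pictures shows only the tab, the pin, the arm and its shadow changed. The tile and bystanders in that view were not disturbed, and the arm ended clear of everything, about 145 mm above the knob.
- **Holder size:** the base plate sits about 18 mm off-centre along y from the holder's stated origin, so I worked from the plunger, tab, pin and pad positions, which agreed to within 2 mm.

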